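# Lay out the bench for a dish check

### The job

Lay out the bench for a dish check: put the blue-lidded dish in the middle of the warm plate and the yellow-lidded dish squarely on top of it. Stand the amber oil bottle at the left end of the orange tube rack (left as seen from the robot), in line with the rack's long middle line and with a gap of about 25 mm between them, and the red-capped medium bottle behind the warm plate (on the side farther from the robot, opposite its orange front stripe), centred on its back edge and again about 25 mm clear of it. Keep the dishes and bottles upright all along, and leave the green dish, the green-capped bottle, the timer and the tally counter where they are.

Things in the scene. Friction and masses are not known exactly. Their poses are not given: they have to be found in the camera images.
- warm_plate: Heated plate for dishes: a fixed square white slab, 110 mm x 110 mm, 24 mm high, with a flat black top of 104 mm x 104 mm. Origin: centre of its underside, at table height. Its -x side is the front, with an orange stripe along that edge of the black top and a small display and two buttons on its upright face, and faces the robot (turned at most about 15 degrees either way); its +x side is the back, farther from the robot; +y is its left as seen from the robot; z up.
- tube_rack: Orange tube rack, fixed block, 60 mm deep (x) and 120 mm long (y), 43 mm high with the white and green tube caps on its top. Origin: centre of its underside, at table height. Its +y end is the left end as seen from the robot, -x looks to the robot (turned at most about 15 degrees either way), z up.
- blue_dish: Blue-lidded culture dish, a closed disc of 56 mm diameter and 20 mm height with straight sides and flat top, about 45 g, loose. Origin: centre of its underside, z up along its axis; its yaw means nothing. 
- yellow_dish: Yellow-lidded culture dish, a closed disc of 56 mm diameter and 20 mm height with straight sides and flat top, about 45 g, loose. Origin: centre of its underside, z up along its axis; its yaw means nothing. 
- oil_bottle: Oil bottle: amber-brown glass with a black cap and pale label; an upright little bottle, 62 mm tall: cylindrical body of 36 mm diameter up to 44 mm, above it a cap of 30 mm diameter, about 70 g, loose. Origin: centre of its underside, z up along its axis; its yaw means nothing. 
- medium_bottle: Medium bottle: white with a red cap; an upright little bottle, 62 mm tall: cylindrical body of 36 mm diameter up to 44 mm, above it a cap of 30 mm diameter, about 70 g, loose. Origin: centre of its underside, z up along its axis; its yaw means nothing. 
- green_dish: Bystander, to be left alone: green-lidded culture dish, a closed disc of 56 mm diameter and 20 mm height with straight sides and flat top, about 45 g, loose. Origin: centre of its underside, z up along its axis; its yaw means nothing. 
- buffer_bottle: Bystander, to be left alone: white bottle with a green cap; an upright little bottle, 62 mm tall: cylindrical body of 36 mm diameter up to 44 mm, above it a cap of 30 mm diameter, about 70 g, loose. Origin: centre of its underside, z up along its axis; its yaw means nothing. 
- timer: Bystander, to be left alone: grey square timer with a greenish display, 55 x 55 mm, 21 mm high, loose. Origin: centre of its underside, z up.
- tally_counter: Bystander, to be left alone: round metal tally counter, 44 mm diameter, 26 mm high with a small stud to 32 mm, loose. Origin: centre of its underside, z up.
There are look-alikes about, which are no part of the job. Leave any pink or purple look-alike of the oil_bottle alone.

How it is judged (in metres and radians):
At the end, for the whole second after the job is handed in: Blue dish flat on the plate within 12 mm of its centre, yellow flat on blue within 10 mm; oil bottle left of the rack and medium bottle behind the plate, upright on the table, gap 10 to 40 mm, within 15 mm of the middle line; all released, at rest; bystanders within 25 mm of their start (horizontal distance between blue_dish and warm_plate below 0.012 m and z of blue_dish in the frame of warm_plate between 0.02 and 0.028 m and horizontal distance between yellow_dish and blue_dish below 0.01 m and z of yellow_dish in the frame of blue_dish between 0.016 and 0.024 m and y of oil_bottle in the frame of tube_rack between 0.088 and 0.118 m and x of oil_bottle in the frame of tube_rack between -0.015 and 0.015 m and height (world z) of oil_bottle between -0.004 and 0.004 m and x of medium_bottle in the frame of warm_plate between 0.083 and 0.113 m and y of medium_bottle in the frame of warm_plate between -0.015 and 0.015 m and height (world z) of medium_bottle between -0.004 and 0.004 m and angle between each of blue_dish, yellow_dish, oil_bottle, medium_bottle's own z axis and vertical below 0.1 rad and linear speed of each of blue_dish, yellow_dish, oil_bottle, medium_bottle below 0.02 m/s and distance of each of green_dish, buffer_bottle, timer, tally_counter from where it was at the start of the episode below 0.025 m); the robot touches nothing.
It fails at once if a dish or bottle that is being laid out is tipped by more than about 35 degrees (angle between any of blue_dish, yellow_dish, oil_bottle, medium_bottle's own z axis and vertical above 0.6 rad).
It fails at once if the green dish, the green-capped bottle, the timer or the tally counter is shifted by more than 25 mm or tipped over (distance of any of green_dish, buffer_bottle, timer, tally_counter from where it was at the start of the episode above 0.025 m or angle between any of green_dish, buffer_bottle, timer, tally_counter's own z axis and vertical above 0.5 rad).
It also fails if it takes over 102 s, if anything falls off the work surface, if the arm or the gripper's body presses on something with over 40 N, if the wrist force passes 120 N, or if a joint passes its speed limit or range.

### The arm

A 6-joint arm with a two-finger parallel gripper is mounted at the origin on the work surface. World frame = base frame: x ahead of the robot, y to its left, z up, the work surface at z = 0. Lengths are in m, angles in degrees, forces in N, time in s.
With the tool pointing down it reaches from about 0.375 to 0.9 m from the base axis. Payload 3.1 kg.
Tool frame: the origin (TCP) lies midway between the tips of the shut fingers; the grasp point (between the pads) lies 19 mm behind it; z points along the fingers, y is the line along which they close (so a half turn about z gives the same grasp; the last joint's range is limited). The gripper opens to 87 mm and grips with 3 to 60 N. Pads are 19 mm wide; open, the fingers measure 117 mm over their backs; the gripper's body (75 mm by 190 mm) begins 51 mm behind the grasp point.
Start: joints at [-82.936, 30.224, 82.088, -0, 67.689, -10.227], TCP at [0.186, -0.597, 0.223] pointing down, gripper open.
Joint ranges: [-176.69, 176.69], [-43.24, 126.21], [12.49, 139.97], [-82, 262], [0, 151.66], [-163.58, 163.58]. Speed limits (degrees/s): [159.86, 159.86, 180, 180, 180, 180].

### API

Orientations are given as a 3x3 rotation matrix whose columns are the frame's x, y, z axes.
In Python, from plant import sensors, grab_frame, ticket gives the robot as it stands.
- The arm moves only by the tool carry_out, never from a script. Its argument "series" is a list of rows, each an object with "delta_pos": the shift along the world's x, y, z in mm, a list of three; "roll": the turn about the world's z in degrees. A call has exactly 8 rows; each row is the pose to reach, as a shift and turn from the pose commanded when the call began; what a row does not reach only later rows make up. A row lasts 1/12 s, in which the tool goes at most 41.7 mm and 7.16 degrees, less where a joint would pass 70% of its speed; a pose out of reach is approached as far as the arm can. A call with a gripper value outside its range is refused whole. "gripper" is the finger opening in mm, from 0 to 87, set as the call begins (left out, the last holds). The fingers move at their own pace and stop on an object; "newtons" is the grip in N (left out, the last holds). Time passes only in rows, so rows that repeat a pose let the fingers close, or fill a call up. It gives the time, the measured TCP pose, the force, the opening and the grip force at its end, in the units of the state.
- sensors.observe(): the state, without advancing time (a new reading comes with each control period).
- grab_frame(name): name is "scene" or "top" or "wrist"; returns a dict with "image" (480x640x3 uint8, blue, green, red), "fx", "fy", "cx", "cy" (pixels), "R" (3x3) and "t" (3): a world point X has camera coordinates R X + t. Camera axes: x right, y down, z forward; pixel columns grow to the right and rows downward; lengths in m; the calibration is good to about 2 mm. The wrist camera is an equidistant fisheye: a pixel r from the principal point sees the ray r / f radians off the axis. A picture is of the moment at which its call begins. There is no depth.
- ticket.close_job(): hands the job in; it is judged then, once.
The state is a dict: "clock": time; "joints": joint angles; "qvel": joint speeds; "joint_torque": joint torques, N m; "tool_pos": TCP position; "tcp_rot": TCP orientation; "ft_force": force on the tool from outside, world axes, zero at the start; "wrist_torque": the same for the moment, N m; "grip_width": finger opening in m; "grasp_force": force on a finger pad.
Only numpy, scipy, OpenCV 4.12 (cv2) and the standard library are available. Lean on these libraries where they do the work, as an engineer would, in place of code of your own. Each camera call takes 0.05 s, during which the arm holds its last target. There are 200 camera calls.

## Working session

There is one attempt and no reset: what is moved stays moved. The work goes in short steps, Python scripts to look and compute and a tool call to move; the robot and the scene stay as the last step left them, time stands still between calls to the robot, and variables do not carry over. Pictures are saved under pics/ and viewed, at most 14 in all, crops included, and the job is handed in when it is done.

Besides the shell and the picture viewer there is one more tool, called after "Emit:" as a command line: name --argument value ..., lists and objects as JSON in quotes. carry_out: Moves the arm, as the interface text tells. Its arguments: {"type":"object","properties":{"series":{"type":"array","items":{"type":"object","properties":{"delta_pos":{"type":"array","items":{"type":"number"}},"roll":{"type":"number"}}}},"gripper":{"type":"number"},"newtons":{"type":"number"}},"required":["series"]}

```bash
ls; mkdir -p pics
python3 - <<'E'
from plant import sensors, grab_frame
import cv2
for n in ("top","scene"):
    f=grab_frame(n); cv2.imwrite(f"pics/{n}0.png",f["image"]); print(n,f["fx"],f["fy"],f["cx"],f["cy"],f["R"],f["t"])
s=sensors.observe(); print(s["clock"],s["tool_pos"],s["tcp_rot"],s["grip_width"])
E
```

```text
pics
top 578.7698773039075 578.7698773039075 315.04308348427116 250.97290232481475 [[-0.0150766  -0.9998672  -0.0061866 ]
 [-0.9889901   0.01582297 -0.14713333]
 [ 0.14721168  0.00390021 -0.98909732]] [-0.00985067  0.6247554   1.02506287]
scene 598.7945727849906 598.7945727849906 326.6176735256388 243.6615819225684 [[ 0.3491277   0.93689101 -0.01857648]
 [ 0.74094688 -0.28813782 -0.60660887]
 [-0.57367898  0.19801977 -0.79478337]] [-0.19942548 -0.42730271  1.43320443]
0.1 [ 0.18570479 -0.59607112  0.2216836 ] [[ 9.54800540e-01  2.97247129e-01 -2.68766281e-04]
 [ 2.97247076e-01 -9.54798610e-01  1.94669330e-03]
 [ 3.22031324e-04 -1.93859381e-03 -9.99998069e-01]] 0.08691961054627918
```

View pics/top0.png

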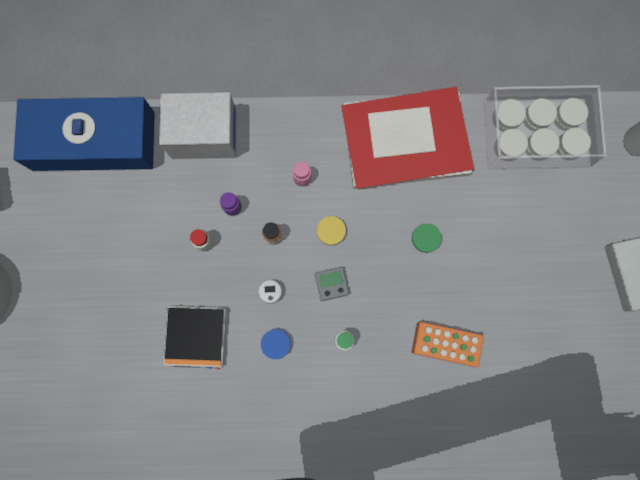

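View pics/scene0.png

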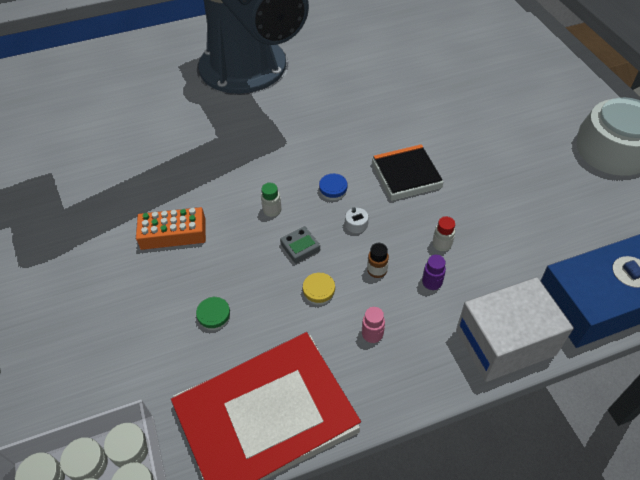

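The top view has +x up and +y to the left. The plate is at (195,336), rack (449,344), blue (276,344), yellow (331,231), amber (272,233), red (200,239), timer (332,283), counter (270,291), green bottle (345,340), green dish (427,238), pink (302,173) and purple (231,203). The scene view agrees.

```bash
cat > h.py <<'E'
import numpy as np, cv2
from plant import sensors, grab_frame
def back(f,px,z):
    px=np.atleast_2d(np.asarray(px,float)); n=(px-[f["cx"],f["cy"]])/[f["fx"],f["fy"]]
    R=np.array(f["R"]);t=np.array(f["t"])
    d=np.c_[n,np.ones(len(n))]@R; c=-R.T@t
    return (c+d*((z-c[2])/d[:,2])[:,None])[:,:2]
def blob(im,box,lo,hi):
    x0,y0,x1,y1=box; m=np.zeros(im.shape[:2],np.uint8)
    hsv=cv2.cvtColor(im,cv2.COLOR_BGR2HSV); m[y0:y1,x0:x1]=cv2.inRange(hsv,lo,hi)[y0:y1,x0:x1]
    n,l,s,c=cv2.connectedComponentsWithStats(m); k=1+np.argmax(s[1:,4]); return (l==k).astype(np.uint8)
def circ(f,m,z):
    c=max(cv2.findContours(m,cv2.RETR_EXTERNAL,cv2.CHAIN_APPROX_NONE)[0],key=len)[:,0]
    p=back(f,c,z); (x,y),(a,b),_=cv2.fitEllipse((p*1000).astype(np.float32)); return round(x,1),round(y,1),round(a),round(b)
def rect(f,m,z):
    c=max(cv2.findContours(m,cv2.RETR_EXTERNAL,cv2.CHAIN_APPROX_NONE)[0],key=len)[:,0]
    return cv2.minAreaRect((back(f,c,z)*1000).astype(np.float32))
E
python3 - <<'E'
from h import *
f=grab_frame("top"); im=f["image"]
cv2.imwrite("pics/crop.png",cv2.resize(im[190:380,150:500],None,fx=2.2,fy=2.2,interpolation=cv2.INTER_CUBIC))
def b(u,v,r=25): return (u-r,v-r,u+r,v+r)
D={"blue":(b(276,344),(100,120,60),(130,255,255),.02),"yellow":(b(331,231),(20,120,80),(35,255,255),.02),"greend":(b(427,238),(45,100,40),(85,255,255),.02),
"greenb":(b(345,340,15),(45,100,40),(85,255,255),.062),"red":(b(199,237,16),(0,150,60),(8,255,255),.062),"amber":(b(271,231,14),(0,0,0),(180,255,45),.062),
"pink":(b(302,170,14),(150,60,60),(178,255,255),.062),"purple":(b(230,201,14),(120,80,20),(150,255,255),.062)}
for k,(bx,lo,hi,z) in D.items():
    try: print(k,circ(f,blob(im,bx,lo,hi),z))
    except Exception as e: print(k,e)
print("timer",back(f,[(332,282)],.02),"counter",back(f,[(270,291)],.026))
print("plateblack",rect(f,blob(im,b(195,336,40),(0,0,0),(180,255,50)),.024))
print("plateorange",rect(f,blob(im,b(195,360,40),(5,150,80),(20,255,255)),.024))
m=blob(im,(405,315,495,375),(3,140,150),(20,255,255)); m=cv2.morphologyEx(m,cv2.MORPH_CLOSE,np.ones((7,7)))
print("rack",rect(f,m,.038))
E
```

```text
blue (455.9, 57.0, 52, 53)
yellow (668.0, -50.2, 51, 52)
greend (650.9, -231.3, 51, 52)
greenb (461.0, -70.3, 25, 25)
red (651.3, 194.1, 26, 28)
amber attempt to get argmax of an empty sequence
pink (769.1, 3.3, 33, 43)
purple (713.4, 136.2, 33, 44)
timer [[ 0.56890696 -0.05045917]] counter [[0.55329808 0.06578904]]
plateblack ((477.7243957519531, 225.621826171875), (64.53102111816406, 91.52713775634766), 87.1619873046875)
plateorange ((425.74810791015625, 223.01821899414062), (74.25201416015625, 6.9831743240356445), 85.64405822753906)
rack ((450.8581237792969, -258.95831298828125), (117.8482437133789, 57.71600341796875), 76.83702850341797)
```

View pics/crop.png

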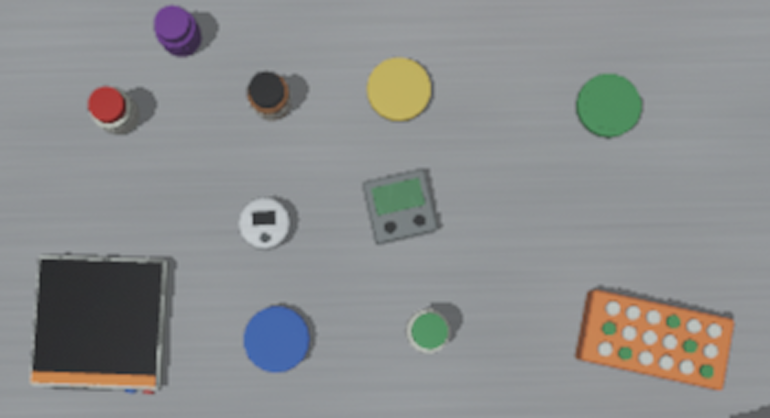

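Run:
```python
from h import *
f=grab_frame("top")
C=lambda l: np.array(l)/2.2+[150,190]
p=back(f,C([(38,258),(163,262),(156,388),(32,383)]),.024)*1000
print(p.round(),"centre",p.mean(0),[np.linalg.norm(p[i]-p[i-1]).round() for i in range(4)])
e=(p[0]-p[3])+(p[1]-p[2]); a=np.arctan2(e[1],e[0]); e2=(p[0]-p[1])+(p[3]-p[2]);a2=np.arctan2(-e2[0],e2[1]); print(np.degrees([a,a2]))
m=blob(f["image"],(405,315,495,375),(3,140,150),(20,255,255)); m=cv2.morphologyEx(m,cv2.MORPH_CLOSE,np.ones((7,7)))
print("rack box",cv2.boxPoints(rect(f,m,.038)).round())
c=p.mean(0);a=(a+a2)/2
print("medium",c+98*np.array([np.cos(a),np.sin(a)]))
print("amber",back(f,C([(268,89)]),.062),"counter",back(f,C([(264,222)]),.026), "timer",back(f,C([(401,206)]),.021))
r=rect(f,m,.038); a=np.radians(r[2]-90);print("oil target",np.array(r[0])+103*np.array([-np.sin(a),np.cos(a)]),np.degrees(a))
print(-np.array(f["R"]).T@f["t"])
```

```text
[[526. 258.]
 [521. 152.]
 [416. 157.]
 [422. 260.]] centre [471.34185935 206.6485338 ] [np.float64(104.0), np.float64(106.0), np.float64(105.0), np.float64(104.0)]
[-2.10606067 -2.90411569]
rack box [[ 409. -310.]
 [ 466. -323.]
 [ 492. -208.]
 [ 436. -195.]]
medium [569.24820506 202.36513921]
amber [[0.66147703 0.05906646]] counter [[0.55346802 0.06578843]] timer [[ 0.56572189 -0.05088702]]
oil target [ 474.3134515  -158.66450659] -13.162971496582031
[ 0.46682716 -0.02373281  1.10574833]
```

Emit:
carry_out --series '[{"delta_pos": [26,31,-5],"roll": 0},{"delta_pos": [52,62,-10],"roll": 0},{"delta_pos": [78,93,-15],"roll": 0},{"delta_pos": [104,124,-20],"roll": 0},{"delta_pos": [130,155,-25],"roll": 0},{"delta_pos": [156,186,-30],"roll": 0},{"delta_pos": [182,217,-35],"roll": 0},{"delta_pos": [208,248,-40],"roll": 0}]' --gripper 87 --newtons 15

```text
clock: 0.87
tool_pos: [0.3947, -0.3471, 0.1824]
tcp_rot: [[0.955, 0.297, 0.0], [0.297, -0.955, -0.0], [0.0, 0.0, -1.0]]
ft_force: [-0.6, -0.9, -0.3]
grip_width: 0.087
grasp_force: 0.0
```

Emit:
carry_out --series '[{"delta_pos": [8,40,0],"roll": 0},{"delta_pos": [16,80,0],"roll": 0},{"delta_pos": [24,120,0],"roll": 0},{"delta_pos": [32,160,0],"roll": 0},{"delta_pos": [40,200,0],"roll": 0},{"delta_pos": [48,240,0],"roll": 0},{"delta_pos": [56,280,0],"roll": 0},{"delta_pos": [62,310,0],"roll": 0}]'

```text
clock: 1.53
tool_pos: [0.4555, -0.0358, 0.1826]
tcp_rot: [[0.954, 0.298, -0.0], [0.298, -0.954, 0.001], [-0.0, -0.001, -1.0]]
ft_force: [-0.5, -0.0, 0.8]
grip_width: 0.0869
grasp_force: 0.0
```

Emit:
carry_out --series '[{"delta_pos": [0,32,-10],"roll": 0},{"delta_pos": [0,64,-20],"roll": 0},{"delta_pos": [0,96,-30],"roll": 0},{"delta_pos": [0,96,-60],"roll": 0},{"delta_pos": [0,96,-80],"roll": 0},{"delta_pos": [0,96,-80],"roll": 0},{"delta_pos": [0,96,-80],"roll": 0},{"delta_pos": [0,96,-80],"roll": 0}]'

```text
clock: 2.2
tool_pos: [0.4565, 0.0569, 0.1032]
tcp_rot: [[0.955, 0.297, 0.001], [0.297, -0.955, -0.0], [0.001, 0.0, -1.0]]
ft_force: [-0.2, -0.3, 0.2]
grip_width: 0.087
grasp_force: 0.0
```

Run:
```python
from h import *
f=grab_frame("wrist"); cv2.imwrite("pics/w1.png",f["image"])
s=sensors.observe(); print(f["fx"],f["cx"],f["cy"],s["tool_pos"])
R=np.array(f["R"]);t=np.array(f["t"])
X=np.array([[.4559,.057,.02],s["tool_pos"]]); c=X@R.T+t
for q in c:
    th=np.arctan2(np.hypot(q[0],q[1]),q[2]); u=q[:2]/np.hypot(q[0],q[1])*th*f["fx"]; print(u+[f["cx"],f["cy"]])
```

```text
371.64829954431775 313.13613651818366 240.05035752036247 [0.45684252 0.05680483 0.1035435 ]
[314.7566009  249.09165782]
[316.49167005 297.99045399]
```

View pics/w1.png

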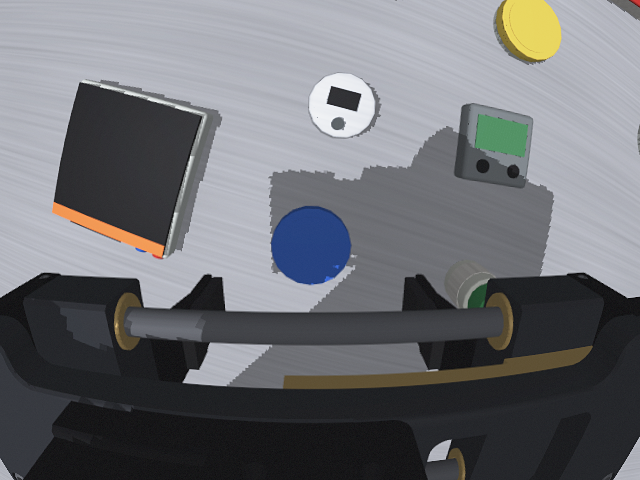

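The wrist view shows blue's lid centred at about (311,243), about 4 mm from the prediction. The plate corners are at (84,81), (205,113), (164,257) and (53,207), so I'll cross-check the plate with them.

```bash
cat >> h.py <<'E'
def wback(f,px,z):
    px=np.atleast_2d(np.asarray(px,float))-[f["cx"],f["cy"]]; r=np.linalg.norm(px,axis=1)[:,None]; th=r/f["fx"]
    d=np.c_[px/r*np.sin(th),np.cos(th)]@np.array(f["R"]); c=-np.array(f["R"]).T@f["t"]
    return ((c+d*((z-c[2])/d[:,2])[:,None])[:,:2]*1000).round(1)
E
python3 - <<'E'
from h import *
f=grab_frame("wrist"); p=wback(f,[(84,81),(205,113),(164,257),(53,207)],.024); print(p,p.mean(0))
print("blue",wback(f,[(311,243)],.02),"timer",wback(f,[(500,140)],.02))
E
```

```text
[[528.4 255.7]
 [524.6 153.6]
 [419.  159.2]
 [428.  264.3]] [475.  208.2]
blue [[459.6  60.6]] timer [[572.  -45.2]]
```

Emit:
carry_out --series '[{"delta_pos": [2,2,-20],"roll": 0},{"delta_pos": [2,2,-45],"roll": 0},{"delta_pos": [2,2,-70],"roll": 0},{"delta_pos": [2,2,-85],"roll": 0},{"delta_pos": [2,2,-95],"roll": 0},{"delta_pos": [2,2,-98],"roll": 0},{"delta_pos": [2,2,-98],"roll": 0},{"delta_pos": [2,2,-98],"roll": 0}]'

```text
clock: 2.97
tool_pos: [0.4585, 0.0591, 0.0053]
tcp_rot: [[0.955, 0.297, 0.002], [0.297, -0.955, -0.0], [0.001, 0.001, -1.0]]
ft_force: [0.6, -0.8, 0.2]
grip_width: 0.0871
grasp_force: 0.0
```

Emit:
carry_out --series '[{"delta_pos": [0,0,0]},{"delta_pos": [0,0,0]},{"delta_pos": [0,0,0]},{"delta_pos": [0,0,0]},{"delta_pos": [0,0,0]},{"delta_pos": [0,0,0]},{"delta_pos": [0,0,0]},{"delta_pos": [0,0,0]}]' --gripper 45 --newtons 15

```text
schema error: expected keys delta_pos, roll
```

Emit:
carry_out --series '[{"delta_pos": [0,0,0],"roll": 0},{"delta_pos": [0,0,0],"roll": 0},{"delta_pos": [0,0,0],"roll": 0},{"delta_pos": [0,0,0],"roll": 0},{"delta_pos": [0,0,0],"roll": 0},{"delta_pos": [0,0,0],"roll": 0},{"delta_pos": [0,0,0],"roll": 0},{"delta_pos": [0,0,0],"roll": 0}]' --gripper 45 --newtons 15

```text
clock: 3.63
tool_pos: [0.4579, 0.0593, 0.0047]
tcp_rot: [[0.955, 0.297, 0.0], [0.297, -0.955, -0.0], [0.0, 0.0, -1.0]]
ft_force: [-0.3, 1.0, 3.9]
grip_width: 0.0554
grasp_force: 15.0
```

Emit:
carry_out --series '[{"delta_pos": [0,0,10],"roll": 0},{"delta_pos": [0,0,30],"roll": 0},{"delta_pos": [0,10,55],"roll": 0},{"delta_pos": [5,40,65],"roll": 0},{"delta_pos": [8,75,65],"roll": 0},{"delta_pos": [11,110,65],"roll": 0},{"delta_pos": [15,140,65],"roll": 0},{"delta_pos": [15,149,65],"roll": 0}]'

```text
clock: 4.3
tool_pos: [0.4738, 0.212, 0.0705]
tcp_rot: [[0.954, 0.3, 0.003], [0.3, -0.954, 0.002], [0.004, -0.0, -1.0]]
ft_force: [1.5, -0.4, -0.3]
grip_width: 0.0554
grasp_force: 15.0
```

Emit:
carry_out --series '[{"delta_pos": [0,0,-15],"roll": 0},{"delta_pos": [0,0,-27],"roll": 0},{"delta_pos": [0,0,-34],"roll": 0},{"delta_pos": [0,0,-38],"roll": 0},{"delta_pos": [0,0,-40],"roll": 0},{"delta_pos": [0,0,-40],"roll": 0},{"delta_pos": [0,0,-40],"roll": 0},{"delta_pos": [0,0,-40],"roll": 0}]'

```text
clock: 4.97
tool_pos: [0.4732, 0.2081, 0.03]
tcp_rot: [[0.955, 0.297, 0.001], [0.297, -0.955, 0.0], [0.001, 0.0, -1.0]]
ft_force: [-0.3, 0.0, -0.4]
grip_width: 0.0554
grasp_force: 15.0
```

Emit:
carry_out --series '[{"delta_pos": [0,0,-1],"roll": 0},{"delta_pos": [0,0,-1],"roll": 0},{"delta_pos": [0,0,-1],"roll": 0},{"delta_pos": [0,0,-1],"roll": 0},{"delta_pos": [0,0,-1],"roll": 0},{"delta_pos": [0,0,-1],"roll": 0},{"delta_pos": [0,0,-1],"roll": 0},{"delta_pos": [0,0,-1],"roll": 0}]' --gripper 80

```text
clock: 5.63
tool_pos: [0.4728, 0.2083, 0.0285]
tcp_rot: [[0.955, 0.297, -0.0], [0.297, -0.955, -0.0], [-0.0, -0.0, -1.0]]
ft_force: [-0.4, 0.7, -0.6]
grip_width: 0.08
grasp_force: 0.0
```

Emit:
carry_out --series '[{"delta_pos": [0,0,10],"roll": 0},{"delta_pos": [0,0,30],"roll": 0},{"delta_pos": [0,0,60],"roll": 0},{"delta_pos": [0,-5,80],"roll": 0},{"delta_pos": [20,-35,85],"roll": 0},{"delta_pos": [45,-65,85],"roll": 0},{"delta_pos": [70,-95,85],"roll": 0},{"delta_pos": [95,-125,85],"roll": 0}]'

```text
clock: 6.3
tool_pos: [0.5687, 0.0822, 0.115]
tcp_rot: [[0.955, 0.298, 0.001], [0.298, -0.955, 0.0], [0.001, 0.0, -1.0]]
ft_force: [0.6, 0.6, 0.1]
grip_width: 0.0801
grasp_force: 0.0
```

Emit:
carry_out --series '[{"delta_pos": [25,-30,0],"roll": 0},{"delta_pos": [50,-60,0],"roll": 0},{"delta_pos": [75,-90,0],"roll": 0},{"delta_pos": [90,-115,0],"roll": 0},{"delta_pos": [97,-133,0],"roll": 0},{"delta_pos": [97,-133,0],"roll": 0},{"delta_pos": [97,-133,0],"roll": 0},{"delta_pos": [97,-133,0],"roll": 0}]' --gripper 87

```text
clock: 6.97
tool_pos: [0.6631, -0.0484, 0.1134]
tcp_rot: [[0.955, 0.298, -0.003], [0.298, -0.955, 0.001], [-0.002, -0.002, -1.0]]
ft_force: [0.5, 0.3, -0.5]
grip_width: 0.0869
grasp_force: 0.0
```

Run:
```python
from h import *
f=grab_frame("wrist"); cv2.imwrite("pics/w2.png",f["image"]); g=grab_frame("top"); 
print(circ(g,blob(g["image"],(160,300,230,370),(100,120,60),(130,255,255)),.044)); print(sensors.observe()["tool_pos"])
```

```text
(471.3, 205.2, 55, 57)
[ 0.66338834 -0.04780705  0.11351789]
```

View pics/w2.png

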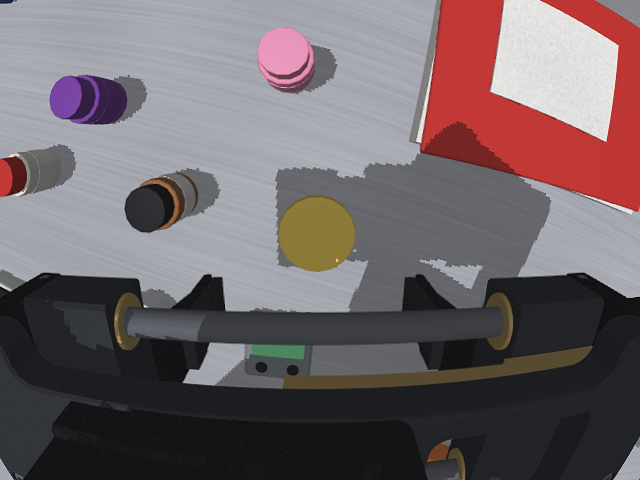

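Blue is on the plate centre to within about 2 mm. The wrist view has yellow's lid centred at (317,233) and the amber cap at (150,209).

Run:
```python
from h import *
f=grab_frame("wrist"); print(wback(f,[(317,233)],.02),wback(f,[(150,209)],.062)); print(sensors.observe()["tool_pos"])
```

```text
[[671.4 -46.6]] [[665.4  60.9]]
[ 0.66364888 -0.04787235  0.11360791]
```

Emit:
carry_out --series '[{"delta_pos": [6,0,-25],"roll": 0},{"delta_pos": [6,0,-50],"roll": 0},{"delta_pos": [6,0,-75],"roll": 0},{"delta_pos": [6,0,-93],"roll": 0},{"delta_pos": [6,0,-104],"roll": 0},{"delta_pos": [6,0,-108],"roll": 0},{"delta_pos": [6,0,-108],"roll": 0},{"delta_pos": [6,0,-108],"roll": 0}]'

```text
clock: 7.78
tool_pos: [0.6715, -0.0495, 0.0064]
tcp_rot: [[0.955, 0.298, 0.001], [0.298, -0.955, -0.0], [0.001, 0.001, -1.0]]
ft_force: [0.8, -0.2, -0.3]
grip_width: 0.0869
grasp_force: 0.0
```

Emit:
carry_out --series '[{"delta_pos": [0,0,0],"roll": 0},{"delta_pos": [0,0,0],"roll": 0},{"delta_pos": [0,0,0],"roll": 0},{"delta_pos": [0,0,0],"roll": 0},{"delta_pos": [0,0,0],"roll": 0},{"delta_pos": [0,0,0],"roll": 0},{"delta_pos": [0,0,0],"roll": 0},{"delta_pos": [0,0,0],"roll": 0}]' --gripper 45

```text
clock: 8.45
tool_pos: [0.6709, -0.0498, 0.0058]
tcp_rot: [[0.955, 0.297, 0.0], [0.297, -0.955, -0.0], [0.0, 0.0, -1.0]]
ft_force: [-0.3, -0.1, 2.1]
grip_width: 0.0555
grasp_force: 15.0
```

Emit:
carry_out --series '[{"delta_pos": [0,0,10],"roll": 0},{"delta_pos": [0,0,30],"roll": 0},{"delta_pos": [0,0,60],"roll": 0},{"delta_pos": [0,0,90],"roll": 0},{"delta_pos": [-10,10,100],"roll": 0},{"delta_pos": [-30,38,100],"roll": 0},{"delta_pos": [-50,66,100],"roll": 0},{"delta_pos": [-70,92,100],"roll": 0}]'

```text
clock: 9.12
tool_pos: [0.6002, 0.043, 0.1066]
tcp_rot: [[0.955, 0.296, 0.001], [0.296, -0.955, 0.0], [0.001, 0.0, -1.0]]
ft_force: [-0.7, 0.2, -1.3]
grip_width: 0.0556
grasp_force: 15.0
```

Emit:
carry_out --series '[{"delta_pos": [-20,27,0],"roll": 0},{"delta_pos": [-40,54,0],"roll": 0},{"delta_pos": [-60,80,0],"roll": 0},{"delta_pos": [-80,107,0],"roll": 0},{"delta_pos": [-100,131,0],"roll": 0},{"delta_pos": [-117,152,0],"roll": 0},{"delta_pos": [-126,163,0],"roll": 0},{"delta_pos": [-126,164,0],"roll": 0}]'

```text
clock: 9.78
tool_pos: [0.4723, 0.208, 0.1059]
tcp_rot: [[0.954, 0.301, -0.002], [0.301, -0.954, -0.0], [-0.002, -0.0, -1.0]]
ft_force: [0.3, 0.1, -0.6]
grip_width: 0.0553
grasp_force: 15.0
```

Emit:
carry_out --series '[{"delta_pos": [0,0,0],"roll": 0},{"delta_pos": [0,0,-15],"roll": 0},{"delta_pos": [0,0,-30],"roll": 0},{"delta_pos": [0,0,-42],"roll": 0},{"delta_pos": [0,0,-50],"roll": 0},{"delta_pos": [0,0,-50],"roll": 0},{"delta_pos": [0,0,-50],"roll": 0},{"delta_pos": [0,0,-50],"roll": 0}]'

```text
clock: 10.45
tool_pos: [0.4759, 0.2059, 0.056]
tcp_rot: [[0.955, 0.296, 0.001], [0.296, -0.955, 0.0], [0.001, 0.0, -1.0]]
ft_force: [-0.5, 0.2, -0.4]
grip_width: 0.0554
grasp_force: 15.0
```

Emit:
carry_out --series '[{"delta_pos": [-2,2,-2],"roll": 0},{"delta_pos": [-2,2,-4],"roll": 0},{"delta_pos": [-2,2,-5],"roll": 0},{"delta_pos": [-2,2,-6],"roll": 0},{"delta_pos": [-2,2,-6],"roll": 0},{"delta_pos": [-2,2,-6],"roll": 0},{"delta_pos": [-2,2,-6],"roll": 0},{"delta_pos": [-2,2,-6],"roll": 0}]'

```text
clock: 11.12
tool_pos: [0.4728, 0.2084, 0.0498]
tcp_rot: [[0.955, 0.297, 0.0], [0.297, -0.955, 0.0], [0.0, -0.0, -1.0]]
ft_force: [-1.4, 0.4, 3.3]
grip_width: 0.0555
grasp_force: 15.0
```

Emit:
carry_out --series '[{"delta_pos": [0,0,0],"roll": 0},{"delta_pos": [0,0,0],"roll": 0},{"delta_pos": [0,0,0],"roll": 0},{"delta_pos": [0,0,0],"roll": 0},{"delta_pos": [0,0,0],"roll": 0},{"delta_pos": [0,0,0],"roll": 0},{"delta_pos": [0,0,0],"roll": 0},{"delta_pos": [0,0,0],"roll": 0}]' --gripper 80

```text
clock: 11.78
tool_pos: [0.4728, 0.2083, 0.0495]
tcp_rot: [[0.955, 0.297, 0.0], [0.297, -0.955, -0.0], [0.0, 0.0, -1.0]]
ft_force: [0.8, 0.4, 0.2]
grip_width: 0.0796
grasp_force: 0.0
```

Emit:
carry_out --series '[{"delta_pos": [0,0,10],"roll": 0},{"delta_pos": [0,0,35],"roll": 0},{"delta_pos": [0,0,65],"roll": 0},{"delta_pos": [10,0,90],"roll": 0},{"delta_pos": [45,0,90],"roll": 0},{"delta_pos": [80,0,90],"roll": 0},{"delta_pos": [115,0,90],"roll": 0},{"delta_pos": [145,-5,90],"roll": 0}]'

```text
clock: 12.45
tool_pos: [0.6202, 0.204, 0.1412]
tcp_rot: [[0.955, 0.298, 0.003], [0.298, -0.955, 0.001], [0.003, 0.0, -1.0]]
ft_force: [1.2, -0.1, -0.1]
grip_width: 0.0798
grasp_force: 0.0
```

Emit:
carry_out --series '[{"delta_pos": [15,-4,0],"roll": 0},{"delta_pos": [30,-8,0],"roll": 0},{"delta_pos": [35,-10,0],"roll": 0},{"delta_pos": [35,-10,0],"roll": 0},{"delta_pos": [35,-10,0],"roll": 0},{"delta_pos": [35,-10,0],"roll": 0},{"delta_pos": [35,-10,0],"roll": 0},{"delta_pos": [35,-10,0],"roll": 0}]' --gripper 70

```text
clock: 13.12
tool_pos: [0.6518, 0.1937, 0.1397]
tcp_rot: [[0.955, 0.298, -0.001], [0.298, -0.955, 0.0], [-0.001, -0.0, -1.0]]
ft_force: [-0.7, 0.3, 0.5]
grip_width: 0.0701
grasp_force: 0.0
```

Run:
```python
from h import *
f=grab_frame("wrist"); cv2.imwrite("pics/w3.png",f["image"]); g=grab_frame("top"); 
cv2.imwrite("pics/t3.png",cv2.resize(g["image"][200:380,140:320],None,fx=3,fy=3))
print(circ(g,blob(g["image"],(160,300,230,370),(20,120,80),(35,255,255)),.064)); print(sensors.observe()["tool_pos"])
```

```text
(472.1, 206.6, 53, 55)
[0.65223628 0.19359899 0.13971869]
```

View pics/w3.png

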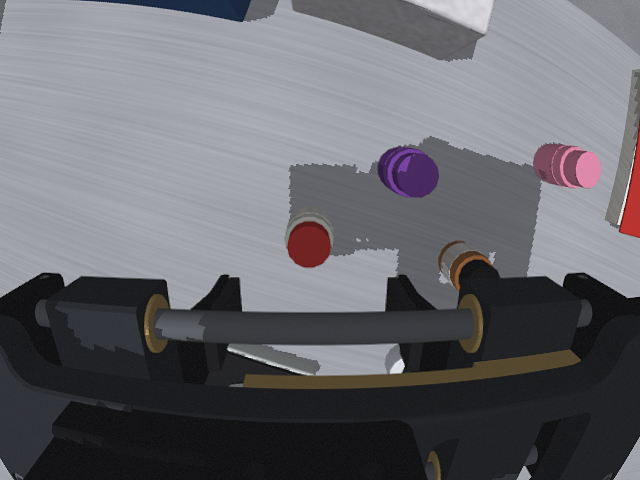

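Yellow is on blue to within about 2 mm. The red cap is centred at (309,244), with purple's nearest edge clear to the right at (380,175).

Run:
```python
from h import *
f=grab_frame("wrist"); print(wback(f,[(309,244),(415,175)],.062),wback(f,[(307,230)],.03)); print(sensors.observe()["tool_pos"])
```

```text
[[655.4 198.9]
 [721.4 146.2]] [[656.5 201.2]]
[0.65243782 0.19352036 0.13973506]
```

Emit:
carry_out --series '[{"delta_pos": [1,3,-20],"roll": 0},{"delta_pos": [1,3,-50],"roll": 0},{"delta_pos": [1,3,-80],"roll": 0},{"delta_pos": [1,3,-105],"roll": 0},{"delta_pos": [1,3,-120],"roll": 0},{"delta_pos": [1,3,-127],"roll": 0},{"delta_pos": [1,3,-127],"roll": 0},{"delta_pos": [1,3,-127],"roll": 0}]'

```text
clock: 13.93
tool_pos: [0.6546, 0.1964, 0.0132]
tcp_rot: [[0.955, 0.297, 0.001], [0.297, -0.955, 0.0], [0.001, 0.0, -1.0]]
ft_force: [0.3, -0.2, 0.7]
grip_width: 0.0702
grasp_force: 0.0
```

Emit:
carry_out --series '[{"delta_pos": [0,0,0],"roll": 0},{"delta_pos": [0,0,0],"roll": 0},{"delta_pos": [0,0,0],"roll": 0},{"delta_pos": [0,0,0],"roll": 0},{"delta_pos": [0,0,0],"roll": 0},{"delta_pos": [0,0,0],"roll": 0},{"delta_pos": [0,0,0],"roll": 0},{"delta_pos": [0,0,0],"roll": 0}]' --gripper 28 --newtons 15

```text
clock: 14.6
tool_pos: [0.6539, 0.1963, 0.0128]
tcp_rot: [[0.955, 0.297, 0.0], [0.297, -0.955, 0.0], [0.0, -0.0, -1.0]]
ft_force: [-0.5, -0.1, 1.3]
grip_width: 0.0354
grasp_force: 15.0
```

Emit:
carry_out --series '[{"delta_pos": [0,0,8],"roll": 0},{"delta_pos": [0,0,20],"roll": 0},{"delta_pos": [-10,0,30],"roll": 0},{"delta_pos": [-30,3,30],"roll": 0},{"delta_pos": [-50,5,30],"roll": 0},{"delta_pos": [-70,6,30],"roll": 0},{"delta_pos": [-80,6,30],"roll": 0},{"delta_pos": [-82,6,30],"roll": 0}]'

```text
clock: 15.27
tool_pos: [0.5684, 0.2025, 0.0436]
tcp_rot: [[0.955, 0.298, -0.003], [0.298, -0.955, -0.0], [-0.003, -0.001, -1.0]]
ft_force: [0.2, -0.6, -0.0]
grip_width: 0.0357
grasp_force: 15.0
```

Emit:
carry_out --series '[{"delta_pos": [0,0,0],"roll": 0},{"delta_pos": [0,0,-8],"roll": 0},{"delta_pos": [0,0,-16],"roll": 0},{"delta_pos": [0,0,-22],"roll": 0},{"delta_pos": [0,0,-26],"roll": 0},{"delta_pos": [0,0,-28],"roll": 0},{"delta_pos": [0,0,-28],"roll": 0},{"delta_pos": [0,0,-28],"roll": 0}]'

```text
clock: 15.93
tool_pos: [0.5718, 0.2022, 0.0141]
tcp_rot: [[0.955, 0.297, -0.0], [0.297, -0.955, -0.0], [-0.0, -0.0, -1.0]]
ft_force: [-0.1, 0.2, -0.6]
grip_width: 0.0356
grasp_force: 15.0
```

Emit:
carry_out --series '[{"delta_pos": [0,0,-1],"roll": 0},{"delta_pos": [0,0,-1],"roll": 0},{"delta_pos": [0,0,-1],"roll": 0},{"delta_pos": [0,0,-1],"roll": 0},{"delta_pos": [0,0,-1],"roll": 0},{"delta_pos": [0,0,-1],"roll": 0},{"delta_pos": [0,0,-1],"roll": 0},{"delta_pos": [0,0,-1],"roll": 0}]' --gripper 60

```text
clock: 16.6
tool_pos: [0.5718, 0.2023, 0.0136]
tcp_rot: [[0.955, 0.297, 0.0], [0.297, -0.955, 0.0], [0.0, 0.0, -1.0]]
ft_force: [-0.0, -0.3, -0.1]
grip_width: 0.0596
grasp_force: 0.0
```

Emit:
carry_out --series '[{"delta_pos": [0,0,10],"roll": 0},{"delta_pos": [0,0,40],"roll": 0},{"delta_pos": [0,0,80],"roll": 0},{"delta_pos": [0,0,115],"roll": 5},{"delta_pos": [5,-10,127],"roll": 12},{"delta_pos": [20,-35,127],"roll": 19},{"delta_pos": [40,-65,127],"roll": 26},{"delta_pos": [58,-95,127],"roll": 33}]'

```text
clock: 17.27
tool_pos: [0.6306, 0.107, 0.1424]
tcp_rot: [[0.633, 0.774, 0.003], [0.774, -0.633, 0.0], [0.002, 0.002, -1.0]]
ft_force: [0.1, 0.5, -0.0]
grip_width: 0.0599
grasp_force: 0.0
```

Emit:
carry_out --series '[{"delta_pos": [15,-25,0],"roll": 7},{"delta_pos": [28,-40,0],"roll": 14},{"delta_pos": [34,-47,0],"roll": 21},{"delta_pos": [34,-47,0],"roll": 27},{"delta_pos": [34,-47,0],"roll": 27},{"delta_pos": [34,-47,0],"roll": 27},{"delta_pos": [34,-47,0],"roll": 27},{"delta_pos": [34,-47,0],"roll": 27}]' --gripper 70

```text
clock: 17.93
tool_pos: [0.6634, 0.0608, 0.1408]
tcp_rot: [[0.221, 0.975, -0.0], [0.975, -0.221, 0.0], [0.0, -0.0, -1.0]]
ft_force: [-0.7, 0.2, -0.2]
grip_width: 0.07
grasp_force: 0.0
```

Run:
```python
from h import *
f=grab_frame("wrist"); cv2.imwrite("pics/w4.png",f["image"]); g=grab_frame("top"); 
cv2.imwrite("pics/t4.png",cv2.resize(g["image"][240:390,140:360],None,fx=3,fy=3))
print(circ(g,blob(g["image"],(170,270,240,310),(0,150,60),(8,255,255)),.062)); print(sensors.observe()["tool_pos"])
```

```text
Traceback (most recent call last):
  File "h.py", line 11, in blob
    n,l,s,c=cv2.connectedComponentsWithStats(m); k=1+np.argmax(s[1:,4]); return (l==k).astype(np.uint8)
                                                     ~~~~~~~~~^^^^^^^^^
ValueError: attempt to get argmax of an empty sequence
```

View pics/w4.png

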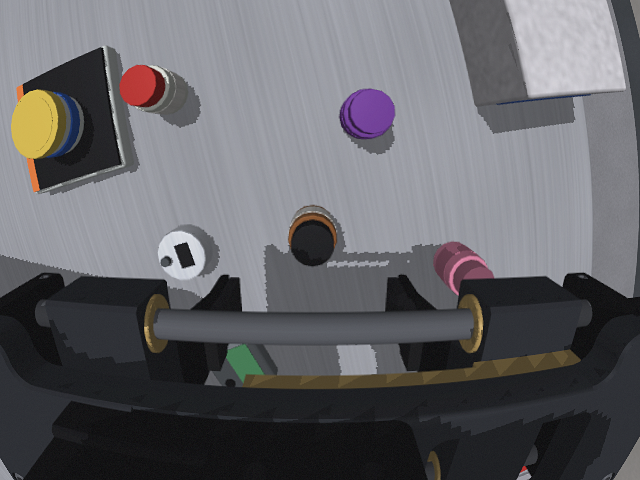

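View pics/t4.png

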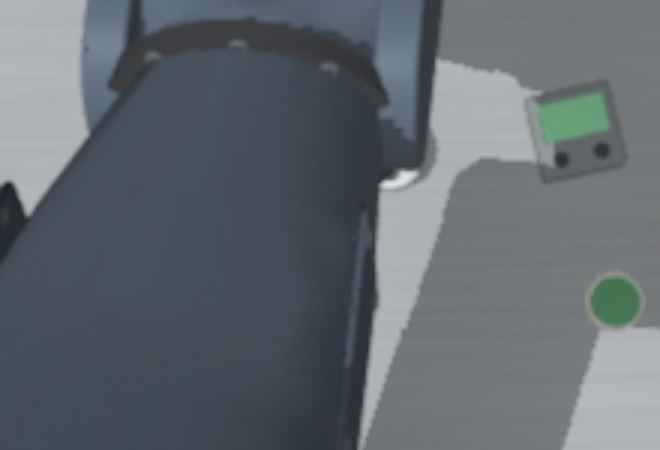

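The amber cap is at (312,243) between the open fingers. The medium bottle, red cap at (145,88), stands upright behind the plate.

Emit:
carry_out --series '[{"delta_pos": [0,2,-20],"roll": 0},{"delta_pos": [0,2,-50],"roll": 0},{"delta_pos": [0,2,-80],"roll": 0},{"delta_pos": [0,2,-105],"roll": 0},{"delta_pos": [0,2,-120],"roll": 0},{"delta_pos": [0,2,-128],"roll": 0},{"delta_pos": [0,2,-128],"roll": 0},{"delta_pos": [0,2,-128],"roll": 0}]'

```text
clock: 18.7
tool_pos: [0.6641, 0.0625, 0.0128]
tcp_rot: [[0.22, 0.976, 0.0], [0.976, -0.22, -0.0], [0.0, 0.0, -1.0]]
ft_force: [0.8, 0.5, 0.5]
grip_width: 0.0701
grasp_force: 0.0
```

Emit:
carry_out --series '[{"delta_pos": [0,0,0],"roll": 0},{"delta_pos": [0,0,0],"roll": 0},{"delta_pos": [0,0,0],"roll": 0},{"delta_pos": [0,0,0],"roll": 0},{"delta_pos": [0,0,0],"roll": 0},{"delta_pos": [0,0,0],"roll": 0},{"delta_pos": [0,0,0],"roll": 0},{"delta_pos": [0,0,0],"roll": 0}]' --gripper 28

```text
clock: 19.37
tool_pos: [0.6638, 0.0623, 0.0128]
tcp_rot: [[0.22, 0.976, 0.0], [0.976, -0.22, 0.0], [0.0, 0.0, -1.0]]
ft_force: [-0.8, -0.3, 2.8]
grip_width: 0.0356
grasp_force: 15.0
```

Emit:
carry_out --series '[{"delta_pos": [0,0,8],"roll": 0},{"delta_pos": [0,0,30],"roll": 0},{"delta_pos": [0,0,65],"roll": 0},{"delta_pos": [0,0,95],"roll": 0},{"delta_pos": [-8,-10,105],"roll": 0},{"delta_pos": [-28,-33,105],"roll": 0},{"delta_pos": [-50,-59,105],"roll": 0},{"delta_pos": [-72,-85,105],"roll": 0}]'

```text
clock: 20.03
tool_pos: [0.5901, -0.0234, 0.1175]
tcp_rot: [[0.218, 0.976, -0.0], [0.976, -0.218, -0.0], [-0.0, -0.0, -1.0]]
ft_force: [-0.3, -0.4, -0.7]
grip_width: 0.0355
grasp_force: 15.0
```

Emit:
carry_out --series '[{"delta_pos": [-22,-26,0],"roll": 0},{"delta_pos": [-44,-52,0],"roll": 0},{"delta_pos": [-66,-78,0],"roll": 0},{"delta_pos": [-88,-104,0],"roll": 0},{"delta_pos": [-104,-123,0],"roll": 0},{"delta_pos": [-113,-132,0],"roll": 0},{"delta_pos": [-115,-135,0],"roll": 0},{"delta_pos": [-115,-135,0],"roll": 0}]'

```text
clock: 20.7
tool_pos: [0.4764, -0.1582, 0.1175]
tcp_rot: [[0.222, 0.975, -0.0], [0.975, -0.222, 0.0], [0.0, -0.0, -1.0]]
ft_force: [0.0, 1.0, -0.9]
grip_width: 0.0353
grasp_force: 15.0
```

Run:
```python
from h import *
f=grab_frame("wrist"); cv2.imwrite("pics/w5.png",f["image"]); print(sensors.observe()["tool_pos"])
```

```text
[ 0.47713998 -0.15757946  0.11753817]
```

View pics/w5.png

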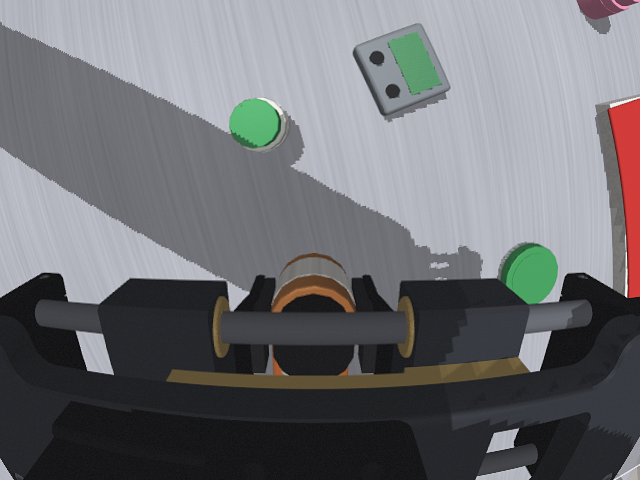

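The amber bottle is held upright, and the green-capped bottle at (258,125) and the timer are well clear. I'll lower and release it.

Emit:
carry_out --series '[{"delta_pos": [0,0,-15],"roll": 0},{"delta_pos": [0,0,-40],"roll": 0},{"delta_pos": [0,0,-65],"roll": 0},{"delta_pos": [0,0,-83],"roll": 0},{"delta_pos": [0,0,-95],"roll": 0},{"delta_pos": [0,0,-101],"roll": 0},{"delta_pos": [0,0,-103],"roll": 0},{"delta_pos": [0,0,-103],"roll": 0}]'

```text
clock: 21.42
tool_pos: [0.4775, -0.157, 0.0143]
tcp_rot: [[0.219, 0.976, 0.0], [0.976, -0.219, 0.0], [0.0, 0.0, -1.0]]
ft_force: [-1.0, -0.2, -0.9]
grip_width: 0.0356
grasp_force: 15.0
```

Emit:
carry_out --series '[{"delta_pos": [0,0,-1],"roll": 0},{"delta_pos": [0,0,-1],"roll": 0},{"delta_pos": [0,0,-1],"roll": 0},{"delta_pos": [0,0,-1],"roll": 0},{"delta_pos": [0,0,-1],"roll": 0},{"delta_pos": [0,0,-1],"roll": 0},{"delta_pos": [0,0,-1],"roll": 0},{"delta_pos": [0,0,-1],"roll": 0}]'

```text
clock: 22.08
tool_pos: [0.4768, -0.1578, 0.0136]
tcp_rot: [[0.22, 0.975, 0.0], [0.975, -0.22, -0.0], [-0.0, 0.0, -1.0]]
ft_force: [0.7, -0.7, -1.5]
grip_width: 0.0355
grasp_force: 15.0
```

Emit:
carry_out --series '[{"delta_pos": [0,0,0],"roll": 0},{"delta_pos": [0,0,0],"roll": 0},{"delta_pos": [0,0,0],"roll": 0},{"delta_pos": [0,0,0],"roll": 0},{"delta_pos": [0,0,0],"roll": 0},{"delta_pos": [0,0,0],"roll": 0},{"delta_pos": [0,0,0],"roll": 0},{"delta_pos": [0,0,0],"roll": 0}]' --gripper 60

```text
clock: 22.75
tool_pos: [0.4768, -0.1577, 0.0135]
tcp_rot: [[0.22, 0.976, -0.0], [0.976, -0.22, 0.0], [0.0, -0.0, -1.0]]
ft_force: [0.4, 1.0, 0.3]
grip_width: 0.0596
grasp_force: 0.0
```

Emit:
carry_out --series '[{"delta_pos": [0,0,10],"roll": 0},{"delta_pos": [0,0,40],"roll": 0},{"delta_pos": [0,0,80],"roll": 0},{"delta_pos": [0,0,120],"roll": 0},{"delta_pos": [0,-30,140],"roll": 0},{"delta_pos": [0,-65,150],"roll": 0},{"delta_pos": [-10,-105,160],"roll": 0},{"delta_pos": [-30,-140,170],"roll": 0}]'

```text
clock: 23.42
tool_pos: [0.4488, -0.2997, 0.1857]
tcp_rot: [[0.218, 0.976, 0.004], [0.976, -0.218, -0.004], [-0.003, 0.005, -1.0]]
ft_force: [0.8, -1.0, 0.2]
grip_width: 0.0602
grasp_force: 0.0
```

Emit:
carry_out --series '[{"delta_pos": [-20,-35,0],"roll": 0},{"delta_pos": [-40,-70,0],"roll": 0},{"delta_pos": [-60,-105,0],"roll": 0},{"delta_pos": [-80,-140,0],"roll": 0},{"delta_pos": [-100,-175,0],"roll": 0},{"delta_pos": [-120,-210,0],"roll": 0},{"delta_pos": [-140,-240,0],"roll": 0},{"delta_pos": [-140,-240,0],"roll": 0}]'

```text
clock: 24.08
tool_pos: [0.3031, -0.5443, 0.1844]
tcp_rot: [[0.226, 0.974, -0.0], [0.974, -0.226, -0.007], [-0.007, 0.001, -1.0]]
ft_force: [1.7, 0.1, 0.4]
grip_width: 0.0599
grasp_force: 0.0
```

Run:
```python
from h import *
g=grab_frame("top"); im=g["image"]; cv2.imwrite("pics/t6.png",cv2.resize(im[190:390,150:500],None,fx=2.2,fy=2.2,interpolation=cv2.INTER_CUBIC))
print("red",circ(g,blob(im,(170,260,240,310),(0,150,60),(8,255,255)),.062)); print("yellow",circ(g,blob(im,(160,300,230,370),(20,120,80),(35,255,255)),.064)); print(sensors.observe()["tool_pos"])
```

```text
red (570.3, 199.0, 26, 28)
yellow (471.6, 206.5, 55, 55)
[ 0.30473764 -0.54052249  0.18404829]
```

View pics/t6.png

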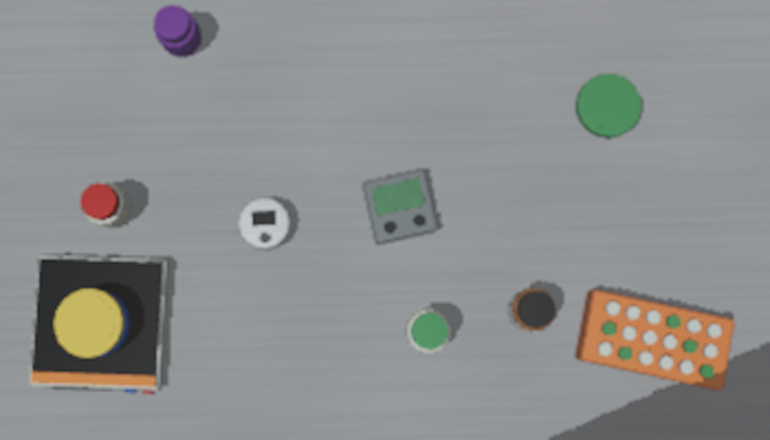

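Everything is upright and the bystanders haven't moved. The red cap is at (100,202), and the amber cap is at (536,309) beside the rack's left end. I'll check the oil offset in the rack frame and hand in if it is within limits.

Run:
```python
from h import *
from plant import ticket
g=grab_frame("top"); p=back(g,[np.array((536,309))/2.2+[150,190]],.062)[0]*1000-[450.9,-259]
a=np.radians(-13.2); x=p@[np.cos(a),np.sin(a)]; y=p@[-np.sin(a),np.cos(a)]; print(x,y)
if abs(x)<9 and 94<y<112: print(ticket.close_job())
```

```text
1.7894247533828427 104.41722755992137
the job is handed in; nothing more can be done
None
```

The job is handed in at about 24 s of the 102 s allowed. By my camera measurements the dishes are stacked within about 2 mm on the plate, both bottles stand within 4 mm of their targets, and no bystander moved; no verdict came back from the judge.

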